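# Put the food probe through the port in the casserole lid

### The arm

A 7-joint arm with a two-finger parallel gripper is mounted at the origin on the work surface. World frame = base frame: x ahead of the robot, y to its left, z up, the work surface at z = 0. Lengths are in m, angles in rad, forces in N, time in s.
With the tool pointing down it reaches from about 0.425 to 0.925 m from the base axis. Payload 6.8 kg.
Tool frame: the origin (TCP) lies at the very end of the fingers, on their centre line; the grasp point (between the pads) lies 19 mm behind it; z points along the fingers, y is the line along which they close (so a half turn about z gives the same grasp; the last joint's range is limited). The gripper opens to 85 mm and grips with 20 to 120 N. Pads are 22 mm wide; open, the fingers measure 114 mm over their backs; the gripper's body (76 mm by 85 mm) begins 54 mm behind the grasp point. The pads swing forward as they close: fully open they stand 13 mm farther back than shut.
Start: joints at [-1.223, 0.477, 0.022, 1.555, -0.011, 1.109, -0.083], TCP at [0.297, 0.606, 0.231] pointing down, gripper open.
Joint ranges: [-2.96, 2.96], [-0.34, 2.1], [-1.41, 1.46], [0.24, 2.44], [-1.37, 4.51], [0.17, 1.92], [-2.96, 2.96]. Speed limits (rad/s): [2.39, 2.39, 3.14, 3.14, 3.14, 3.14, 3.14].

### API

Orientations are given as a rotation vector (axis times angle).
In Python, from bench import get_obs, viewer, r gives the robot as it stands. The module is installed in compiled form; this text tells all that it offers.
- The arm moves only by the tool play_rows, never from a script. Its argument "commands" is a list that holds one entry, the list of rows, each a list of 5 numbers: the gripper's target within -1 to 1 (shut at 1, half-way at 0, fully open at -1), then the shift along the tool's x, y, z scaled (see below), then the turn about the tool's z scaled (see below). A call has 1 to 12 rows; each row is the pose to reach, as a shift and turn from the pose commanded when the call began, along the tool's axes at that moment; what a row does not reach only later rows make up. The controller multiplies each number of a shift by 0.2 m and each number of a turn by pi/2 rad. A row lasts 1/12 s, in which the tool goes at most 41.7 mm and 7.16 degrees, less where a joint would pass 70% of its speed; a pose out of reach is approached as far as the arm can. A call with a number of a shift or a turn outside -1 to 1 is refused whole. A call with a gripper value outside its range is refused whole. The fingers move at their own pace and stop on an object; "grip_force" is the grip in N (left out, the last holds). Time passes only in rows, so rows that repeat a pose let the fingers close. It gives the time, the measured TCP pose, the force, the opening and the grip force at its end, in the units of the state.
- get_obs(): the state, without advancing time (a new reading comes with each control period).
- viewer.grab_frame(name): name is "scene" or "top"; returns a dict with "pixels" (420x560x3 uint8, red, green, blue), "fovy" (degrees; the focal length in pixels is half the picture's height over the tangent of half this angle, whatever the lens; pixels are square), "cx", "cy" (the principal point, pixels), "world_to_cam" (4x4, takes a point from world to camera coordinates). Camera axes: x right, y up, looking along -z (the intrinsics and any distortion apply to the point x, -y, -z); pixel columns grow to the right and rows downward; lengths in m; the calibration is good to about 2 mm. A picture is of the moment at which its call begins. There is no depth.
- r.hand_in(): hands the job in; it is judged then, once.
Trained networks look in a picture, given as the dict that the camera call returned (one of the last four; its "shot" number tells which), for a name from the list of things; names that differ only in an ending like _2 or _b are one class to them, and where a whole thing is asked for, a point or a joint stands for the part that bears it (a point fixed in the world has none). Each returns a list of dicts, best first, with "score" (0 to 1); they miss things now and then, are a little off and sometimes report something else, mostly with a low value. They report only what shows in the picture. A call takes as long as a camera call.
- viewer.trace(picture, thing): "pixels" (420x560 bool, what is visible of it) and "rect" ([left, top, right, bottom] in pixels, round what is visible of it).
The state is a dict: "clock": time; "joints": joint angles; "qvel": joint speeds; "tau": joint torques, N m; "tcp_pos": TCP position; "orientation": TCP orientation; "contact_force": force on the tool from outside, world axes, zero at the start; "moment": the same for the moment, N m; "grip_width": finger opening in m; "gripper_force": force on a finger pad.
Only numpy, scipy, OpenCV 4.12 (cv2) and the standard library are available. Lean on these libraries where they do the work, as an engineer would, in place of code of your own. Each camera call takes 0.05 s, during which the arm holds its last target. There are 200 camera calls.

### The job

Take the food thermometer probe (the one with the straight barrel grip and flat dial top) out of the wooden tool stand, put its thin stem down through the round port in the middle of the casserole's lid, and leave it there upright with its collar resting on the port's rim.

Things in the scene. Friction and masses are not known exactly. Their poses are not given: they have to be found in the camera images.
- probe_grip (a point): Centre of the loose probe's grip, z up. Top down: straight black barrel grip, flat dial top, 28 mm diameter, 56 tall; steel collar 44 mm diameter, 6 thick; steel stem 8 mm diameter, 75 long. The point is half-way up the barrel, 34 mm above the collar's underside, 109 above the tip. Round, 0.11 kg. At first it hangs by its collar, upright, in one of the stand's holes.
- probe_tip (a point): Lower end of the probe's stem, on its axis, 109 mm below the centre of the grip.
- stand: Pale wooden stand, fixed, 90 mm (x) by 270 (y), 95 high; origin: centre of its underside. Three 17 mm holes in its top, 85 mm apart along its y, one central. They hold, in varying order, the probe, a honing steel (waisted black handle, 76 mm above the top) and a wooden muddler (ball head, 67 mm). Fingers closing along the stand's x stay clear of the neighbours.
- pot_port (a point): Centre of the mouth of the port in the casserole's lid, level with its rim, z up; 121 mm above the worktop. The port is a steel ring 48 mm outside, 26 inside, 14 high, mid-lid; empty for 109 mm below. The casserole, 160 mm diameter with two small loop handles, is fixed on the black hob. The smaller pan there has a closed lid with a knob, 104 mm high, and a long handle.

How it is judged:
By the outcome, as a careful person would: the job done as asked, in the order asked, and still so for the second after the job is handed in, with the robot touching nothing.
It also fails if it takes over 48 s, if anything falls off the work surface, if the arm or the gripper's body presses on something with over 40 N, if the wrist force passes 120 N, or if a joint passes its speed limit or range.

## Working session

There is one attempt and no reset: what is moved stays moved. The work goes in short steps, Python scripts to look and compute and a tool call to move; the robot and the scene stay as the last step left them, time stands still between calls to the robot, and variables do not carry over. Pictures are saved under pics/ and viewed, at most 10 in all, crops included, and the job is handed in when it is done.

Besides the shell and the picture viewer there is one more tool, called by a JSON object that holds its "fn" and its "kwargs", one argument or row to a line. play_rows: Moves the arm, as the interface text tells. Shifts and turns lie within -1 to 1; 1 stands for 0.2 m of shift or pi/2 rad of turn. Its arguments: {"type":"object","properties":{"commands":{"type":"array","items":{"type":"array","items":{"type":"array","items":{"type":"number","minimum":-1,"maximum":1}}}},"grip_force":{"type":"number"}},"required":["commands"]}

```bash
mkdir -p pics
cat > h.py <<'E'
from bench import get_obs, viewer, r
import numpy as np, cv2
from scipy.spatial.transform import Rotation as R
def shot(n,f=None):
    p=viewer.grab_frame(n)
    if f: cv2.imwrite('pics/'+f,p['pixels'][:,:,::-1])
    return p
def foc(p): return 210/np.tan(np.radians(p['fovy'])/2)
def proj(p,X):
    c=(p['world_to_cam']@np.append(X,1))[:3]; f=foc(p)
    return np.array([p['cx']+f*c[0]/-c[2], p['cy']-f*c[1]/-c[2]])
def ray(p,uv):
    f=foc(p);T=np.linalg.inv(p['world_to_cam'])
    d=T[:3,:3]@np.array([(uv[0]-p['cx'])/f,-(uv[1]-p['cy'])/f,-1]);return T[:3,3],d/np.linalg.norm(d)
def atz(p,uv,z):
    o,d=ray(p,uv);return o+d*(z-o[2])/d[2]
def tri(a,b):
    A=np.zeros((3,3));y=np.zeros(3)
    for o,d in (a,b):
        M=np.eye(3)-np.outer(d,d);A+=M;y+=M@o
    return np.linalg.solve(A,y)
E
python3 - <<'E'
from h import *
s=shot('scene','s1.png');t=shot('top','t1.png')
for p,n in((s,'s'),(t,'t')):
    print({k:v for k,v in p.items() if k not in('pixels',)})
    for th in('probe_grip','stand','pot_port'):
        for d in viewer.trace(p,th)[:3]:
            ys,xs=np.nonzero(d['pixels']);print(n,th,round(d['score'],2),d['rect'],xs.mean(),ys.mean(),len(xs))
o=get_obs();print(o['tcp_pos'],R.from_rotvec(o['orientation']).as_matrix().round(3),o['clock'],o['grip_width'])
E
```

```text
{'fovy': 48.989782479743454, 'cx': 280.3494075347933, 'cy': 207.18984553796005, 'world_to_cam': array([[ 0.6716712 ,  0.74082757,  0.00568484, -0.33407369],
       [-0.54760136,  0.49128513,  0.67732685,  0.20517535],
       [ 0.49898953, -0.45805396,  0.73566026, -1.35607317],
       [ 0.        ,  0.        ,  0.        ,  1.        ]]), 'shot': 1}
s probe_grip 0.77 [213.3, 235.2, 234.3, 265.9] 223.37074148296594 249.75150300601203 499
s stand 0.66 [156.1, 211.3, 286.7, 332.9] 224.16098163296806 274.92961876832845 6479
s pot_port 0.69 [312.3, 164.5, 387.3, 245.2] 347.5107776838546 204.12151310228234 4732
{'fovy': 54.988319177672224, 'cx': 281.12004871296176, 'cy': 210.03749600021732, 'world_to_cam': array([[-1.67968386e-02, -9.99778143e-01,  1.27094975e-02,
        -8.32606194e-04],
       [ 9.86309119e-01, -1.44823008e-02,  1.64269851e-01,
        -5.26980791e-01],
       [-1.64049344e-01,  1.52947075e-02,  9.86333557e-01,
        -8.77971811e-01],
       [ 0.00000000e+00,  0.00000000e+00,  0.00000000e+00,
         1.00000000e+00]]), 'shot': 2}
t probe_grip 0.9 [349.4, 196.1, 372.4, 220.6] 360.5916230366492 206.82460732984293 382
t probe_grip 0.48 [170.9, 139.1, 250.6, 241.0] 210.38776262440103 188.35772207887948 5426
t stand 0.71 [295.0, 187.0, 420.9, 238.2] 355.2969200088633 211.71305118546422 4513
t pot_port 0.61 [170.0, 140.1, 250.1, 238.3] 210.67767238234222 188.19336008755928 5482
[0.29706283 0.60602427 0.23115123] [[-0.898  0.44  -0.   ]
 [ 0.44   0.898 -0.   ]
 [ 0.    -0.    -1.   ]] 0.4 0.08569734195434918
```

View pics/s1.png

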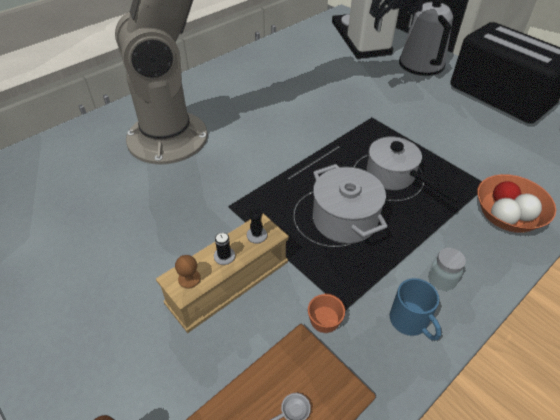

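View pics/t1.png

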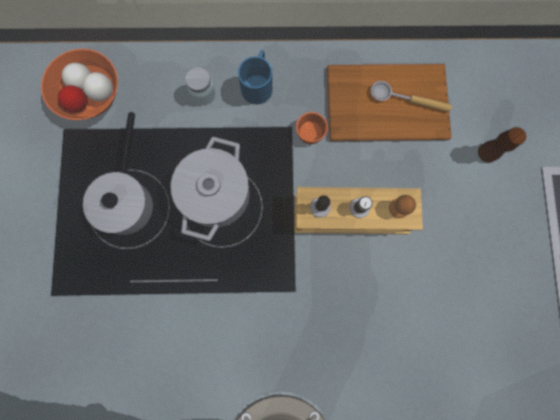

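The probe is in the stand's middle hole, at about (223,248) in scene and (362,206) in top. The port ring is at about (349,188) in scene and (208,184) in top.

```bash
cat > m.py <<'E'
from h import *
from scipy.optimize import least_squares
s=shot('scene');t=shot('top')
P=[]
for p in(s,t):
    P.append((p,viewer.trace(p,'probe_grip')[0]))
def cyl(x,y):
    a=np.linspace(0,2*np.pi,40);return [np.array([x+.014*np.cos(k),y+.014*np.sin(k),z]) for k in a for z in(.101,.157)]
def res(v):
    o=[]
    for p,d in P:
        q=np.array([proj(p,X) for X in cyl(*v)]);o+=list(np.r_[q.min(0),q.max(0)]-np.array(d['rect']))
    return np.array(o)
v0=atz(t,(361,207),.14)[:2];f=least_squares(res,v0,loss='soft_l1');print('probe',f.x,res(f.x).round(1))
for p,d in P: print('rect',d['rect'],'hole-centre guess',atz(p,((d['rect'][0]+d['rect'][2])/2,(d['rect'][1]+d['rect'][3])/2),.129))
m=viewer.trace(t,'stand')[0]['pixels'];
c=max(cv2.findContours(m.astype(np.uint8),0,1)[0],key=len)[:,0]
b=cv2.boxPoints(cv2.minAreaRect(c));print('stand',[atz(t,q,.095)[:2].round(3) for q in b])
im=[]
for p,c0 in((s,(349,188)),(t,(208,184))):
    im.append(cv2.resize(p['pixels'][c0[1]-24:c0[1]+24,c0[0]-24:c0[0]+24,::-1],(384,384),interpolation=cv2.INTER_CUBIC))
cv2.imwrite('pics/port.png',np.hstack(im))
print(atz(s,(349,188),.121),atz(t,(208,184),.121))
E
python3 m.py
```

```text
probe [ 0.51918163 -0.17398298] [-0.7 -1.2 -0.7 -6.7  3.8 -1.4 -1.9 -6.5]
rect [215.9, 232.6, 232.3, 266.5] hole-centre guess [ 0.527338   -0.17905381  0.129     ]
rect [348.0, 197.9, 372.8, 221.0] hole-centre guess [ 0.51151641 -0.17233067  0.129     ]
stand [array([ 0.467, -0.034]), array([ 0.569, -0.038]), array([ 0.561, -0.318]), array([ 0.459, -0.309])]
[0.57201083 0.14182491 0.121     ] [0.57190013 0.1452018  0.121     ]
```

View pics/port.png

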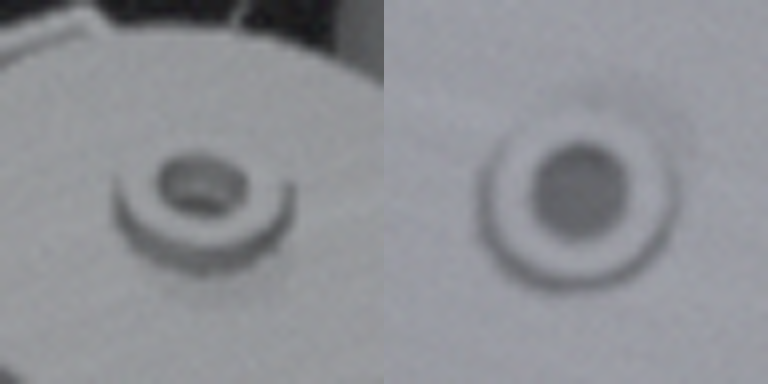

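The port's mouth centre is at about scene (349.9,186.4) and top (208.1,183.5). The mask seems to include the collar, so I'll look at the probe closely.

```bash
cat > c.py <<'E'
from h import *
s=shot('scene');t=shot('top');im=[]
for p,c0 in((s,(223,248)),(t,(362,206))):
    im.append(cv2.resize(p['pixels'][c0[1]-24:c0[1]+24,c0[0]-24:c0[0]+24,::-1],(384,384),interpolation=cv2.INTER_CUBIC))
    for X in ([.522,-.176,.157],[.522,-.176,.101]): print(proj(p,X),(proj(p,X)-np.array(c0)+24.5)*8)
cv2.imwrite('pics/probe.png',np.hstack(im))
print(atz(s,(349.9,186.4),.121),atz(t,(208.1,183.5),.121), tri(ray(s,(349.9,186.4)),ray(t,(208.1,183.5))))
E
python3 c.py
```

```text
[222.46953113 238.34404341] [191.75624906 118.75234727]
[224.84838544 255.56461019] [210.7870835  256.51688151]
[364.83840844 201.97583642] [218.70726755 163.80669136]
[359.17154403 206.77252822] [173.3723522  202.18022574]
[0.56991127 0.14720215 0.121     ] [0.5729774  0.14500547 0.121     ] [0.5720731  0.14433124 0.12453137]
```

View pics/probe.png

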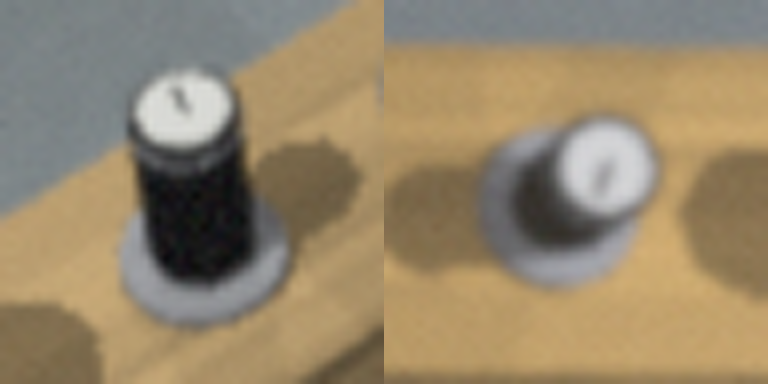

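{"fn": "play_rows", "kwargs": {
  "commands": [
    [[-1, -0.96, -0.565, -0.1, 0.73], [-1, -0.96, -0.565, -0.1, 0.73], [-1, -0.96, -0.565, -0.1, 0.73], [-1, -0.96, -0.565, -0.1, 0.73], [-1, -0.96, -0.565, -0.1, 0.73], [-1, -0.96, -0.565, -0.1, 0.73], [-1, -0.96, -0.565, -0.1, 0.73], [-1, -0.96, -0.565, -0.1, 0.73], [-1, -0.96, -0.565, -0.1, 0.73], [-1, -0.96, -0.565, -0.1, 0.73]]
  ]
}}

```text
clock: 1.58
tcp_pos: [0.4198, 0.4201, 0.2514]
orientation: [-2.262, -2.18, -0.0]
contact_force: [-0.1, 0.2, -0.7]
grip_width: 0.0853
gripper_force: 0.0
```

{"fn": "play_rows", "kwargs": {
  "commands": [
    [[-1, -1, 0.4, 0, 0], [-1, -1, 0.4, 0, 0], [-1, -1, 0.4, 0, 0], [-1, -1, 0.4, 0, 0], [-1, -1, 0.4, 0, 0], [-1, -1, 0.4, 0, 0]]
  ]
}}

```text
clock: 2.08
tcp_pos: [0.496, 0.2093, 0.2519]
orientation: [2.262, 2.176, -0.001]
contact_force: [-0.8, -0.5, 0.0]
grip_width: 0.0856
gripper_force: 0.0
```

{"fn": "play_rows", "kwargs": {
  "commands": [
    [[-1, -1, 0.1, 0, 0], [-1, -1, 0.1, 0, 0], [-1, -1, 0.1, 0, 0], [-1, -1, 0.1, 0, 0], [-1, -1, 0.1, 0, 0], [-1, -1, 0.1, 0, 0]]
  ]
}}

```text
clock: 2.58
tcp_pos: [0.507, 0.0091, 0.2519]
orientation: [2.263, 2.175, -0.001]
contact_force: [0.8, -0.8, 1.0]
grip_width: 0.0858
gripper_force: 0.0
```

{"fn": "play_rows", "kwargs": {
  "commands": [
    [[-1, -0.927, 0.105, 0, 0], [-1, -0.927, 0.105, 0, 0], [-1, -0.927, 0.105, 0, 0], [-1, -0.927, 0.105, 0, 0], [-1, -0.927, 0.105, 0, 0], [-1, -0.927, 0.105, 0, 0], [-1, -0.927, 0.105, 0, 0]]
  ]
}}

```text
clock: 3.17
tcp_pos: [0.5221, -0.1695, 0.2513]
orientation: [-2.257, -2.185, 0.0]
contact_force: [-0.5, 0.8, 0.3]
grip_width: 0.0856
gripper_force: 0.0
```

```bash
cat > c2.py <<'E'
from h import *
o=get_obs();print(o['tcp_pos'],o['joints'].round(2) if hasattr(o['joints'],'round') else o['joints'])
s=shot('scene');t=shot('top');im=[]
for p in(s,t):
    q=proj(p,np.array(o['tcp_pos'])-[0,0,.05]).astype(int);x,y=q-48;y=max(y,0)
    print(x,y);im.append(cv2.resize(p['pixels'][y:y+96,x:x+96,::-1],(384,384),interpolation=cv2.INTER_CUBIC))
cv2.imwrite('pics/pre.png',np.hstack(im))
E
python3 c2.py
```

```text
[ 0.52211807 -0.16954146  0.25125169] [-0.3   0.28  0.61  1.87 -0.18  1.05  0.35]
175 173
318 149
```

View pics/pre.png

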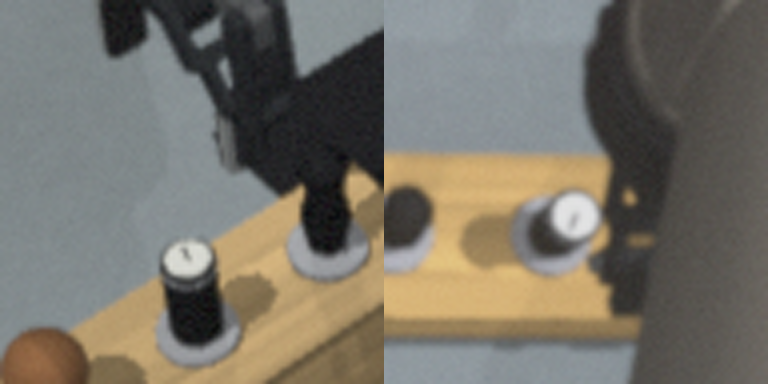

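Run:
```python
from h import *
o=get_obs();print(o['tcp_pos'],o['orientation'],o['clock'])
s=shot('scene','s2.png');t=shot('top','t2.png')
X=np.array(o['tcp_pos']);Y=R.from_rotvec(o['orientation']).as_matrix()[:,1]
for p in(s,t): print([proj(p,X+k*Y-np.array([0,0,-.013])).round() for k in(-.045,0,.045)])
im=[s['pixels'][100:300,120:320,::-1],t['pixels'][100:300,270:470,::-1]]
cv2.imwrite('pics/pre2.png',cv2.resize(np.hstack(im),(800,400)))
```

```text
[ 0.52246751 -0.16704248  0.25106861] [-2.25227442e+00 -2.18891859e+00 -5.76605090e-04] 3.2667
[array([207., 185.]), array([221., 198.]), array([237., 213.])]
[array([374., 216.]), array([373., 191.]), array([372., 166.])]
```

View pics/pre2.png

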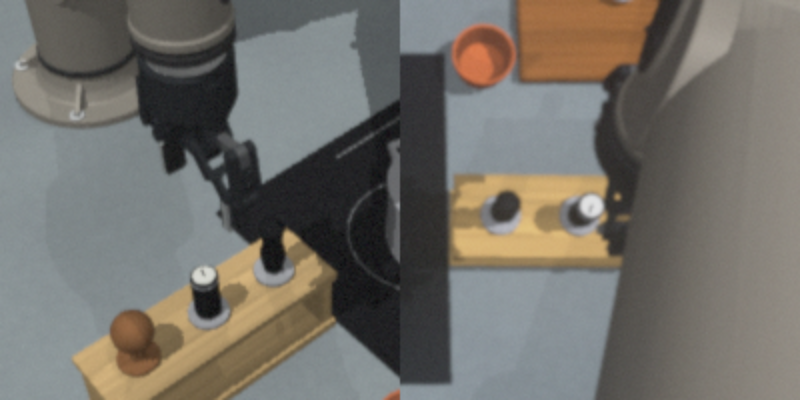

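The finger tips show where the calibration predicts them. The TCP is about 10 mm off in y, so I'll lower to z 0.2 and let it settle.

{"fn": "play_rows", "kwargs": {
  "commands": [
    [[-1, 0, 0, 0.1, 0], [-1, 0, 0, 0.2, 0], [-1, 0, 0, 0.25, 0], [-1, 0, 0, 0.25, 0], [-1, 0, 0, 0.25, 0], [-1, 0, 0, 0.25, 0]]
  ]
}}

```text
clock: 3.87
tcp_pos: [0.5228, -0.1687, 0.2022]
orientation: [2.255, 2.186, 0.001]
contact_force: [0.7, 0.5, -0.1]
grip_width: 0.0853
gripper_force: 0.0
```

{"fn": "play_rows", "kwargs": {
  "commands": [
    [[-1, -0.04, -0.006, 0, 0], [-1, -0.04, -0.006, 0, 0], [-1, -0.04, -0.006, 0.1, 0], [-1, -0.04, -0.006, 0.2, 0], [-1, -0.04, -0.006, 0.3, 0], [-1, -0.04, -0.006, 0.38, 0], [-1, -0.04, -0.006, 0.43, 0], [-1, -0.04, -0.006, 0.455, 0], [-1, -0.04, -0.006, 0.455, 0], [-1, -0.04, -0.006, 0.455, 0], [-1, -0.04, -0.006, 0.455, 0]]
  ]
}}

```text
clock: 4.78
tcp_pos: [0.5215, -0.1771, 0.1113]
orientation: [2.256, 2.185, 0.002]
contact_force: [0.4, -0.6, 0.4]
grip_width: 0.0852
gripper_force: 0.0
```

Run:
```python
from h import *
o=get_obs();print(o['tcp_pos'],o['contact_force'])
s=shot('scene');t=shot('top')
print(proj(s,o['tcp_pos'])-[168,168],proj(t,o['tcp_pos'])-[310,150])
im=[s['pixels'][168:288,168:288,::-1],t['pixels'][150:270,310:430,::-1]]
cv2.imwrite('pics/pre3.png',cv2.resize(np.hstack(im),(800,400),interpolation=cv2.INTER_CUBIC))
```

```text
[ 0.52146862 -0.17714388  0.1112939 ] [ 0.38728997 -0.64530766  0.39265381]
[55.81630107 84.65966192] [50.70783507 56.17599676]
```

View pics/pre3.png

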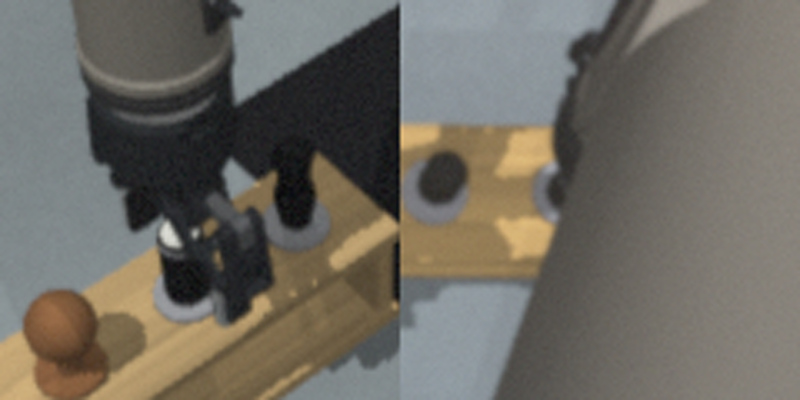

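The fingers straddle the barrel, so I'll close.

{"fn": "play_rows", "kwargs": {
  "commands": [
    [[1, 0, 0, 0, 0], [1, 0, 0, 0, 0], [1, 0, 0, 0, 0], [1, 0, 0, 0, 0], [1, 0, 0, 0, 0], [1, 0, 0, 0, 0], [1, 0, 0, 0, 0], [1, 0, 0, 0, 0], [1, 0, 0, 0, 0], [1, 0, 0, 0, 0], [1, 0, 0, 0, 0], [1, 0, 0, 0, 0]]
  ],
  "grip_force": 60
}}

```text
clock: 5.88
tcp_pos: [0.5209, -0.1768, 0.1105]
orientation: [2.256, 2.186, 0.0]
contact_force: [-1.3, -0.1, 4.8]
grip_width: 0.0268
gripper_force: 58.9
```

{"fn": "play_rows", "kwargs": {
  "commands": [
    [[1, 0, 0, -0.05, 0], [1, 0, 0, -0.12, 0], [1, 0, 0, -0.2, 0], [1, 0, 0, -0.29, 0], [1, 0, 0, -0.38, 0], [1, 0, 0, -0.47, 0], [1, 0, 0, -0.56, 0], [1, 0, 0, -0.65, 0], [1, 0, 0, -0.74, 0], [1, 0, 0, -0.82, 0], [1, 0, 0, -0.87, 0], [1, 0, 0, -0.88, 0]]
  ]
}}

```text
clock: 6.88
tcp_pos: [0.5213, -0.1771, 0.2881]
orientation: [2.255, 2.184, 0.003]
contact_force: [0.3, -0.1, -1.9]
grip_width: 0.0268
gripper_force: 59.0
```

{"fn": "play_rows", "kwargs": {
  "commands": [
    [[1, 0.05, 0, 0, 0], [1, 0.15, 0.02, 0, 0], [1, 0.27, 0.04, 0, 0], [1, 0.4, 0.06, 0, 0], [1, 0.52, 0.07, 0, 0], [1, 0.64, 0.08, 0, 0], [1, 0.75, 0.09, 0, 0], [1, 0.85, 0.1, 0, 0], [1, 0.93, 0.1, 0, 0], [1, 0.98, 0.1, 0, 0], [1, 1, 0.1, 0, 0], [1, 1, 0.1, 0, 0]]
  ]
}}

```text
clock: 7.88
tcp_pos: [0.5465, 0.0235, 0.2855]
orientation: [-2.254, -2.187, 0.002]
contact_force: [1.1, -0.4, -0.9]
grip_width: 0.0267
gripper_force: 59.0
```

{"fn": "play_rows", "kwargs": {
  "commands": [
    [[1, 0.03, 0, 0, 0], [1, 0.1, 0.02, 0, 0], [1, 0.2, 0.04, 0, 0], [1, 0.31, 0.06, 0, 0], [1, 0.42, 0.08, 0, 0], [1, 0.5, 0.1, 0.03, 0], [1, 0.57, 0.109, 0.08, 0], [1, 0.61, 0.109, 0.12, 0], [1, 0.61, 0.109, 0.16, 0], [1, 0.61, 0.109, 0.18, 0], [1, 0.61, 0.109, 0.18, 0], [1, 0.61, 0.109, 0.18, 0]]
  ]
}}

```text
clock: 8.88
tcp_pos: [0.5726, 0.1421, 0.2501]
orientation: [2.259, 2.183, -0.001]
contact_force: [0.3, -0.6, -1.3]
grip_width: 0.0266
gripper_force: 59.0
```

```bash
cat > c4.py <<'E'
import sys
from h import *
o=get_obs();X=np.array(o['tcp_pos']);print(X,o['orientation'],o['contact_force'])
s=shot('scene');t=shot('top')
B=[]
for p,(x,y) in((s,(305,110)),(t,(160,130))):
    print('tip',(proj(p,X-[0,0,.0905])-[x,y]+.5)*4,'collar',(proj(p,X-[0,0,.0155])-[x,y]+.5)*4,'port',(proj(p,[.572,.145,.121])-[x,y]+.5)*4)
    B.append(cv2.resize(p['pixels'][y:y+100,x:x+100,::-1],(400,400),interpolation=cv2.INTER_CUBIC))
cv2.imwrite('pics/'+sys.argv[1],np.hstack(B))
E
python3 c4.py ins1.png
```

```text
[0.57257651 0.14210151 0.25011183] [ 2.25860438e+00  2.18340234e+00 -1.37031087e-03] [ 0.32263427 -0.64786107 -1.31204308]
tip [187.16062734 264.79894024] collar [204.23742551 160.31199737] port [181.74251794 311.35248332]
tip [187.45563934 199.11956134] collar [159.57919897 159.85985486] port [194.38650006 217.80985613]
```

View pics/ins1.png

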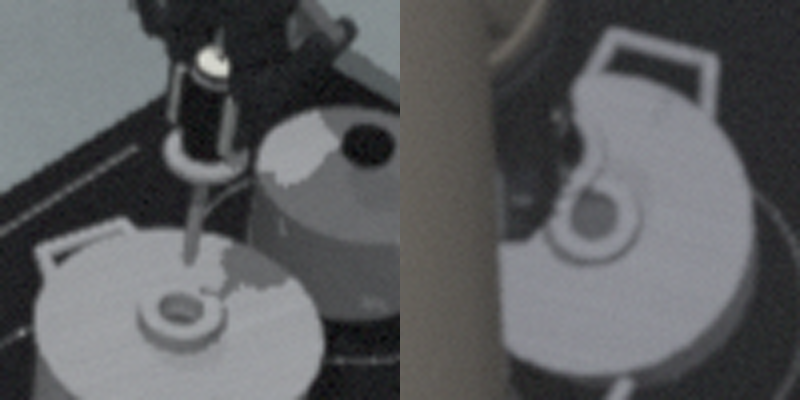

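The collar and tip project within about 0.5 px of prediction. The port agrees to about 2 mm, against a 9 mm radial clearance, so I'll shift 3 mm in y and insert.

{"fn": "play_rows", "kwargs": {
  "commands": [
    [[1, 0.015, -0.006, 0, 0], [1, 0.015, -0.006, 0.02, 0], [1, 0.015, -0.006, 0.07, 0], [1, 0.015, -0.006, 0.12, 0], [1, 0.015, -0.006, 0.18, 0], [1, 0.015, -0.006, 0.24, 0], [1, 0.015, -0.006, 0.3, 0], [1, 0.015, -0.006, 0.36, 0], [1, 0.015, -0.006, 0.42, 0], [1, 0.015, -0.006, 0.48, 0], [1, 0.015, -0.006, 0.52, 0], [1, 0.015, -0.006, 0.53, 0]]
  ]
}}

```text
clock: 9.98
tcp_pos: [0.5706, 0.1465, 0.1423]
orientation: [-2.256, -2.185, 0.004]
contact_force: [-0.4, 0.0, -0.3]
grip_width: 0.0268
gripper_force: 59.0
```

```bash
python3 c4.py ins2.png
```

```text
[0.57064422 0.14650069 0.14232975] [-2.25575732 -2.18522236  0.0039832 ] [-0.39003809  0.02191695 -0.28879256]
tip [168.20297088 391.14628638] collar [182.9347081  301.55445767] port [181.74251794 311.35248332]
tip [211.86875181 247.89610084] collar [189.6290011  217.83608132] port [194.38650006 217.80985613]
```

View pics/ins2.png

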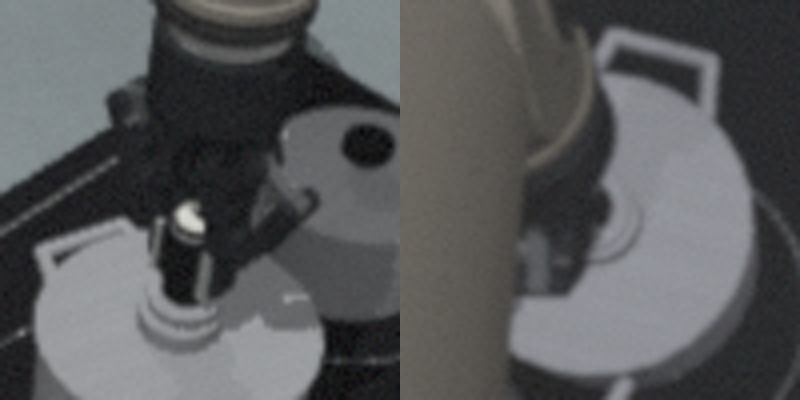

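The stem is in the port with the collar just above the rim and centred on it. I'll lower the last 6 mm.

{"fn": "play_rows", "kwargs": {
  "commands": [
    [[1, 0, 0, 0.008, 0], [1, 0, 0, 0.014, 0], [1, 0, 0, 0.02, 0], [1, 0, 0, 0.024, 0], [1, 0, 0, 0.027, 0], [1, 0, 0, 0.027, 0], [1, 0, 0, 0.027, 0]]
  ]
}}

```text
clock: 10.67
tcp_pos: [0.5716, 0.1468, 0.139]
orientation: [2.256, 2.186, 0.0]
contact_force: [-0.7, 1.1, -0.9]
grip_width: 0.0271
gripper_force: 59.0
```

{"fn": "play_rows", "kwargs": {
  "commands": [
    [[1, 0, 0, 0.003, 0], [1, 0, 0, 0.006, 0], [1, 0, 0, 0.009, 0], [1, 0, 0, 0.009, 0], [1, 0, 0, 0.009, 0]]
  ]
}}

```text
clock: 11.08
tcp_pos: [0.5716, 0.1468, 0.137]
orientation: [-2.256, -2.186, 0.0]
contact_force: [0.0, -0.0, -1.4]
grip_width: 0.0265
gripper_force: 59.0
```

{"fn": "play_rows", "kwargs": {
  "commands": [
    [[1, 0, 0, 0.003, 0], [1, 0, 0, 0.006, 0], [1, 0, 0, 0.006, 0], [1, 0, 0, 0.006, 0]]
  ]
}}

```text
clock: 11.42
tcp_pos: [0.5717, 0.1468, 0.1365]
orientation: [-2.256, -2.186, -0.001]
contact_force: [-1.6, -1.4, 5.5]
grip_width: 0.0268
gripper_force: 59.2
```

Contact at the expected height, so I'll release and retreat straight up.

{"fn": "play_rows", "kwargs": {
  "commands": [
    [[0.2, 0, 0, 0, 0], [0, 0, 0, 0, 0], [-0.3, 0, 0, 0, 0], [-0.6, 0, 0, 0, 0], [-1, 0, 0, 0, 0], [-1, 0, 0, 0, 0], [-1, 0, 0, 0, 0], [-1, 0, 0, 0, 0], [-1, 0, 0, 0, 0], [-1, 0, 0, 0, 0], [-1, 0, 0, 0, 0], [-1, 0, 0, 0, 0]]
  ],
  "grip_force": 20
}}

```text
clock: 12.42
tcp_pos: [0.5716, 0.1468, 0.1359]
orientation: [-2.256, -2.186, -0.0]
contact_force: [-0.7, 0.1, 0.2]
grip_width: 0.0852
gripper_force: 0.0
```

{"fn": "play_rows", "kwargs": {
  "commands": [
    [[-1, 0, 0, -0.03, 0], [-1, 0, 0, -0.1, 0], [-1, 0, 0, -0.18, 0], [-1, 0, 0, -0.27, 0], [-1, 0, 0, -0.36, 0], [-1, 0, 0, -0.45, 0], [-1, 0, 0, -0.54, 0], [-1, 0, 0, -0.62, 0], [-1, 0, 0, -0.68, 0], [-1, 0, 0, -0.7, 0], [-1, 0, 0, -0.7, 0], [-1, 0, 0, -0.7, 0]]
  ]
}}

```text
clock: 13.42
tcp_pos: [0.5712, 0.1468, 0.2754]
orientation: [-2.256, -2.186, 0.001]
contact_force: [0.5, 0.1, 0.0]
grip_width: 0.0856
gripper_force: 0.0
```

```bash
python3 c4.py fin.png
```

```text
[0.57124474 0.14675925 0.27537383] [-2.25601076e+00 -2.18577776e+00  9.01906433e-04] [0.54993836 0.13387886 0.0413023 ]
tip [196.59622776 225.78888968] collar [214.50736817 117.28766737] port [181.74251794 311.35248332]
tip [169.03457    189.50178204] collar [138.26187954 147.85666924] port [194.38650006 217.80985613]
```

View pics/fin.png

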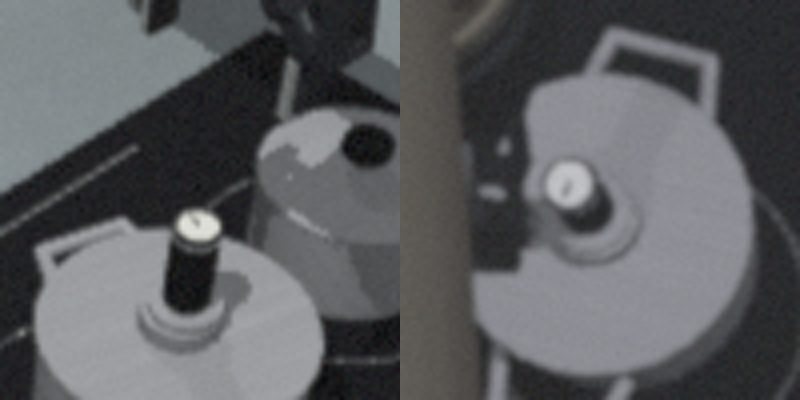

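The probe stands upright with its collar on the port's rim, at scene crop (183,315), and the gripper is clear of it.

```bash
python3 -c "
from bench import r
print(r.hand_in())"
```

```text
the job is handed in; nothing more can be done
None
```

The probe stands upright in the casserole lid's port with its collar on the rim, and the job was handed in at about 13.5 s; the hand-in call returned no verdict.

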